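# Rake a lost cupboard knob out from under the spice riser

## Task

A brass cupboard knob has ended up under the low slatted riser. Take the T-shaped wooden spreader by its handle, reach with it under the riser from the open front, hook the knob and drag it right out onto the worktop without ever touching the knob with the fingers while it is still under there. Then lay the spreader flat on the worktop clear of the riser, and stand the knob upright in the middle of the blue felt coaster on the riser, leaving the jars and the salt shaker undisturbed.

Things in the scene. Friction and masses are not known exactly. Their poses are not given: they have to be found in the camera images.
- riser: Fixed low bamboo riser, 160 mm deep (x), 226 wide (y), 55 high. Origin: centre of its footprint at worktop height; its +x runs from the open front (x = -80 mm) to the closed back (inner face x = +68). Closed side cheeks, inner faces at y = -105 and +105. The deck is five slats along y with 8 mm gaps, underside 45 mm above the worktop. Two jars and the salt shaker stand along its back, at x = +53.
- riser_front (a point): Middle of the riser's open front edge, at worktop height (x = -80 mm, y = 0 of the riser). The knob starts under the riser, 30 to 90 mm behind this edge and within 60 mm of the middle.
- spreader: Loose T-shaped wooden crepe spreader, 287 mm long, 90 g, lying flat. Origin: underside below the grip point (about its centre of mass); +x runs along the shaft to the cross bar. Handle 18 mm wide and high, x = -100 to +25 mm (grip at x = 0); shaft 12 wide, 10 high, on to x = 175; cross bar x = 175 to 187, 76 mm long along y (38 each side), 14 high. All undersides level.
- spreader_head (a point): Centre of the spreader's cross bar, at x = 181 mm, z = 7 mm of the spreader.
- cupboard_knob: Loose brass cupboard knob, about 60 g, standing upright on its flange. Round flange 28 mm in diameter and 6 mm high, neck 18 mm, mushroom head 28 mm in diameter between 14 and 20 mm height; 24 mm high in all. Origin: centre of its underside; z up.
- coaster_top (a point): Centre of the top face of the round blue felt coaster, 72 mm in diameter and 5 mm thick, fixed on the front half of the riser's deck; this face is 60 mm above the worktop.
- spice_1: Spice jar with a red lid and a mostly white label, 45 mm in diameter, 106 mm high, standing at the back of the riser's deck. Origin: centre of its underside. Leave alone.
- spice_2: Spice jar with a red lid and a green label, 45 mm in diameter, 106 mm high, standing at the back of the riser's deck. Origin: centre of its underside. Leave alone.
- salt_mill: Glass salt shaker with a grey top, 44 mm in diameter, 90 mm high, standing at the back of the riser's deck. Origin: centre of its underside. Leave alone.
- jam_jar: Jam jar with a white lid, 69 mm in diameter, 99 mm high, on the worktop beyond the space in front of the riser. Origin: centre of its underside. Leave alone.

How it is judged (in metres and radians):
On the way, in this order (a step that is already met when the one before it is completed fails the run):
1. the spreader touches the knob while the knob is still under the riser (contact force between spreader and cupboard_knob above 0.03 N and x of cupboard_knob in the frame of riser above -0.075 m), for 0.05 s.
2. the knob is out on the worktop, its centre at least 20 mm in front of the riser's front edge (x of cupboard_knob in the frame of riser below -0.1 m and height (world z) of cupboard_knob below 0.03 m), for 0.2 s.
At the end, for the whole second after the job is handed in: The knob stands upright (within 0.15 rad) on the coaster, its centre within 20 mm of the coaster's centre, at rest; the spreader lies flat on the worktop, right way up, its cross bar not under the riser, at rest; the fingers touch neither (horizontal distance between cupboard_knob and coaster_top below 0.02 m and height (world z) of cupboard_knob between 0.056 and 0.065 m and angle between cupboard_knob's own z axis and vertical below 0.15 rad and linear speed of each of cupboard_knob, spreader below 0.02 m/s and contact force between the fingers and cupboard_knob below 0.01 N and angle between spreader's own z axis and vertical below 0.08 rad and height (world z) of spreader between -0.006 and 0.008 m and height (world z) of spreader_head below 0.014 m and contact force between the fingers and spreader below 0.01 N and (x of spreader_head in the frame of riser below -0.09 m or x of spreader_head in the frame of riser above 0.09 m or y of spreader_head in the frame of riser below -0.12 m or y of spreader_head in the frame of riser above 0.12 m)).
It fails at once if the fingers touch the knob while it is under the riser (contact force between the fingers and cupboard_knob above 0.1 N and x of cupboard_knob in the frame of riser above -0.08 m and height (world z) of cupboard_knob below 0.03 m).
It fails at once if a spice jar or the salt shaker is moved more than 20 mm or tipped (distance of any of spice_1, spice_2, salt_mill from where it was at the start of the episode above 0.02 m or angle between any of spice_1, spice_2, salt_mill's own z axis and vertical above 0.3 rad).
It fails at once if the jam jar is moved more than 20 mm or tipped (distance of jam_jar from where it was at the start of the episode above 0.02 m or angle between jam_jar's own z axis and vertical above 0.3 rad).
It also fails if it takes over 59 s, if anything falls off the work surface, if the arm or the gripper's body presses on something with over 40 N, if the wrist force passes 120 N, or if a joint passes its speed limit or range.

## Robot

A 6-joint arm with a two-finger parallel gripper is mounted at the origin on a cart in front of the work surface, level with it; the furniture and walls round the work are solid. World frame = base frame: x ahead of the robot, y to its left, z up, the work surface at z = 0. Lengths are in m, angles in degrees, forces in N, time in s.
With the tool pointing down it reaches from about 0.4 to 0.825 m from the base axis. Payload 7 kg.
Tool frame: the origin (TCP) lies at the very end of the fingers, on their centre line; the grasp point (between the pads) lies 19 mm behind it (r.grip_depth is the distance from the TCP to the grasp point, in m); z points along the fingers, y is the line along which they close (so a half turn about z gives the same grasp; the last joint's range is limited). The gripper opens to 88 mm and grips with 3 to 60 N. Pads are 19 mm wide; open, the fingers measure 130 mm over their backs; the gripper's body (78 mm by 193 mm) begins 47 mm behind the grasp point.
Start: joints at [-56.545, 20.546, 0.682, 0, -70.136, -16.507], TCP at [0.197, -0.646, 0.227] pointing down, gripper open.
Joint ranges: [-176.03, 176.03], [-82.01, 121.73], [-58.28, 71.71], [-173.87, 95.51], [-174.79, -0.11], [-173.66, 173.66]. Speed limits (degrees/s): [136.94, 136.94, 172.46, 180, 180, 180].

## Interface

Orientations are given as [roll, pitch, yaw] about the fixed x, y, z axes, in that order (R = Rz(yaw) Ry(pitch) Rx(roll)).
In Python, from plant import r gives the robot as it stands.
- The arm moves only by the tool play_rows, never from a script. Its argument "rows" is a list that holds one entry, the list of rows, each a list of 5 numbers: the closure, from 0 (fully open) to 1 (shut), then the shift along the tool's x, y, z each as a share of 0.5 m, from -1 to 1, then the turn about the tool's z as a share of 1.5 rad, from -1 to 1. A call has exactly 8 rows; each row is the pose to reach, as a shift and turn from the pose commanded when the call began, along the tool's axes at that moment; what a row does not reach only later rows make up. A row lasts 1/12 s, in which the tool goes at most 41.7 mm and 7.16 degrees, less where a joint would pass 70% of its speed; a pose out of reach is approached as far as the arm can. A call with a number of a shift or a turn outside -1 to 1 is refused whole. A call with a gripper value outside its range is refused whole. The fingers move at their own pace and stop on an object; "squeeze" is the grip in N (left out, the last holds). Time passes only in rows, so rows that repeat a pose let the fingers close, or fill a call up. It gives the time, the measured TCP pose, the force, the opening and the grip force at its end, in the units of the state.
- r.get_state(): the state, without advancing time (a new reading comes with each control period).
- r.capture(name): name is "scene" or "top" or "wrist"; returns the picture (384x512x3 uint8, red, green, blue); there is no depth.
- r.camera_info(name): a dict with "fovy" (degrees; the focal length in pixels is half the picture's height over the tangent of half this angle, whatever the lens; pixels are square), "cx", "cy" (the principal point, pixels), "k1" (the pictures are not rectified: a ray, as slopes to the right and down, at radius r is drawn at 1 + k1 r^2 times it, then the intrinsics apply), "pose" (4x4, takes a point from camera to world coordinates). Camera axes: x right, y down, z forward; pixel columns grow to the right and rows downward; lengths in m; the calibration is good to about 2 mm. A picture is of the moment at which its call begins: read the wrist's pose just before it. camera_info takes no time and is no camera call; for the wrist camera it gives the pose at the moment of the call.
- r.close_job(): hands the job in; it is judged then, once.
The state is a dict: "time_s": time; "joints": joint angles; "qd": joint speeds; "joint_torque": joint torques, N m; "tcp_pos": TCP position; "eef_rot": TCP orientation; "contact_force": force on the tool from outside, world axes, zero at the start; "moment": the same for the moment, N m; "gripper_width": finger opening in m; "gripper_force": force on a finger pad.
Only numpy, scipy, OpenCV 4.12 (cv2) and the standard library are available. Lean on these libraries where they do the work, as an engineer would, in place of code of your own. Each camera call takes 0.05 s, during which the arm holds its last target. There are 200 camera calls.

## Working session

There is one attempt and no reset: what is moved stays moved. The work goes in short steps, Python scripts to look and compute and a tool call to move; the robot and the scene stay as the last step left them, time stands still between calls to the robot, and variables do not carry over. Pictures are saved under pics/ and viewed, at most 10 in all, crops included, and the job is handed in when it is done.

Besides the shell and the picture viewer there is one more tool, called in YAML: its name, and indented under it one key for each argument. play_rows: Moves the arm, as the interface text tells. Its arguments: {"type":"object","properties":{"rows":{"type":"array","items":{"type":"array","items":{"type":"array","items":{"type":"number"}}}},"squeeze":{"type":"number"}},"required":["rows"]}

```bash
mkdir -p pics
cat > h.py <<'E'
import numpy as np, cv2
from plant import r
def K(n):
    i=r.camera_info(n); f=192/np.tan(np.radians(i["fovy"])/2); return i,f
def px2w(n,u,v,z,i=None):
    if i is None: i=r.camera_info(n)
    f=192/np.tan(np.radians(i["fovy"])/2)
    d=np.array([(u-i["cx"])/f,(v-i["cy"])/f]); s=d.copy()
    for _ in range(30): s=d/(1+i["k1"]*(s@s))
    T=np.array(i["pose"]); ray=T[:3,:3]@np.array([s[0],s[1],1]); o=T[:3,3]
    return o+ray*(z-o[2])/ray[2]
def w2px(n,p,i=None):
    if i is None: i=r.camera_info(n)
    f=192/np.tan(np.radians(i["fovy"])/2); T=np.array(i["pose"])
    c=T[:3,:3].T@(np.array(p)-T[:3,3]); s=c[:2]/c[2]; s=s*(1+i["k1"]*(s@s))
    return s*f+[i["cx"],i["cy"]]
def snap(n,fn,crop=None,sc=1.5):
    im=cv2.cvtColor(np.array(r.capture(n)),cv2.COLOR_RGB2BGR)
    cv2.imwrite('pics/raw_'+fn,im)
    if crop: x0,y0,x1,y1=crop; im=im[y0:y1,x0:x1]
    cv2.imwrite('pics/'+fn,cv2.resize(im,None,fx=sc,fy=sc,interpolation=cv2.INTER_CUBIC))
E
python3 - <<'E'
from h import *
for n in("top","scene"):
    i=r.camera_info(n);print(n,i["fovy"],np.round(i["pose"],3).tolist())
    snap(n,n+"1.png")
s=r.get_state();print(s["tcp_pos"],s["eef_rot"],s["time_s"])
E
```

```text
top 52.774564358517665 [[-0.009, -0.981, 0.193, 0.406], [-1.0, 0.004, -0.026, 0.249], [0.025, -0.193, -0.981, 0.961], [0.0, 0.0, 0.0, 1.0]]
scene 49.724174441592766 [[-0.551, -0.328, 0.767, -0.107], [-0.834, 0.231, -0.501, 0.663], [-0.013, -0.916, -0.401, 0.423], [0.0, 0.0, 0.0, 1.0]]
[ 0.19659096 -0.64528495  0.22571156] [ 1.79913677e+02 -1.07774236e-02 -1.63055815e+02] 0.1
```

View pics/top1.png

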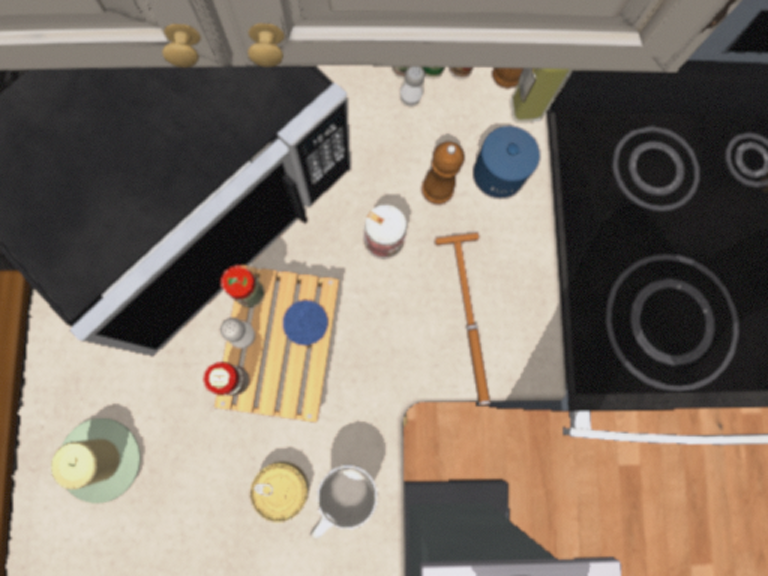

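View pics/scene1.png

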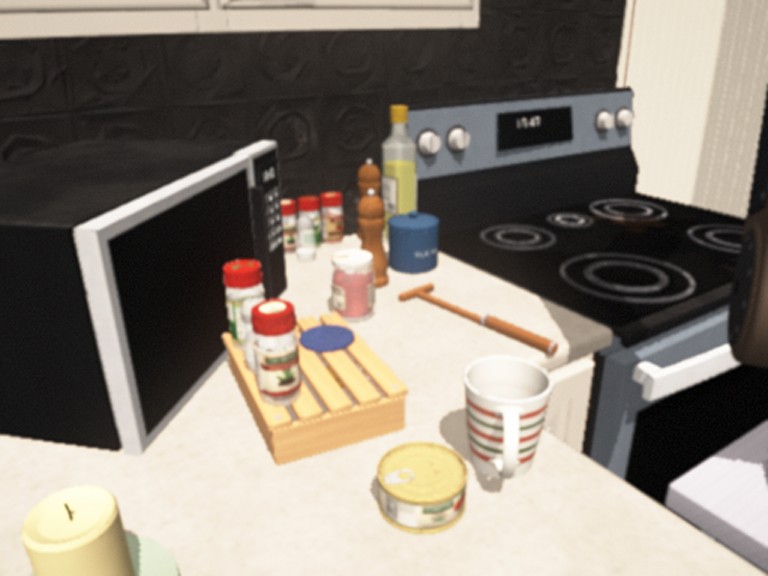

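The top view shows the riser with its open front facing image-right (front edge (338,279)–(317,419)), the blue coaster at (306,322), and the jam jar at (385,230). The spreader's bar is at (457,239) and its handle end at (484,402). The knob isn't visible at this scale, so I'll enlarge the crops.

Run:
```python
from h import *
im=cv2.imread('pics/raw_top1.png')
a=cv2.resize(im[170:290,135:240],None,fx=5,fy=5,interpolation=cv2.INTER_CUBIC)
cv2.imwrite('pics/crop1.png',a)
P=lambda u,v,z:np.round(px2w("top",u/1.5,v/1.5,z)[:2],4)
for n,u,v,z in[("f1",338,279,.055),("f2",317,419,.055),("b1",247,268,.055),("b2",217,408,.055),("coast",306,322,.06),("bar",457,239,.014),("barL",436,241,.014),("barR",478,237,.014),("hend",484,403,.018),("ferrule",472,327,.014),("jam",385,222,.099),("mugtop",348,497,.09)]:
    print(n,P(u,v,z))
i=r.camera_info("wrist");s=r.get_state()
from scipy.spatial.transform import Rotation as R
T=np.eye(4);T[:3,:3]=R.from_euler('xyz',s["eef_rot"],degrees=True).as_matrix();T[:3,3]=s["tcp_pos"]
print(np.round(np.linalg.inv(T)@i["pose"],3),i["fovy"])
```

```text
f1 [0.5989 0.2899]
f2 [0.3809 0.3209]
b1 [0.6174 0.4353]
b2 [0.3981 0.474 ]
coast [0.5295 0.3392]
bar [0.6765 0.0903]
barL [0.673  0.1262]
barR [0.68   0.0542]
hend [0.4023 0.0565]
ferrule [0.5259 0.0706]
jam [0.6796 0.2156]
mugtop [0.2713 0.2728]
[[-0.001 -0.963 -0.271  0.073]
 [ 1.    -0.001 -0.001 -0.001]
 [ 0.001 -0.271  0.963 -0.157]
 [ 0.     0.     0.     1.   ]] 59.81553483309263
```

View pics/crop1.png

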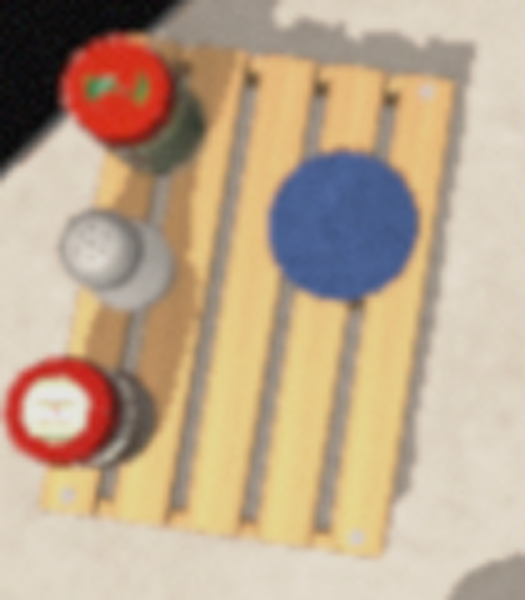

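The crop gives front corners at (455,80) and (383,557), the back-left corner at (42,512), and the coaster at (343,225). A dark spot in the front gap at (358,302) could be the knob. Next I'll compute the riser frame and a move helper.

```bash
cat >> h.py <<'E'
from scipy.spatial.transform import Rotation as R
def go(x,y,z,yaw,frm=None):
    """print shares for a move from the present pose (or frm=(x,y,z,yaw)) to a target"""
    if frm is None:
        s=r.get_state(); p=np.array(s["tcp_pos"]); y0=s["eef_rot"][2]
    else: p=np.array(frm[:3]); y0=frm[3]
    T=R.from_euler('xyz',[180,0,y0],degrees=True).as_matrix()
    d=T.T@(np.array([x,y,z])-p)/.5; t=-((yaw-y0+180)%360-180)
    print("from",np.round(p,4),round(y0,2),"->",np.round(d,4),"turn",round(np.radians(t)/1.5,4),"len mm",round(np.linalg.norm(d)*500,1),"deg",round(t,1))
E
python3 - <<'E'
from h import *
P=lambda u,v,z:px2w("top",135+u/5,170+v/5,z)[:2]
f1,f2,b2=P(455,80,.055),P(383,557,.055),P(42,512,.055)
print(f1,f2,b2,np.linalg.norm(f1-f2),np.linalg.norm(b2-f2))
a=np.degrees(np.arctan2(*(f2-f1)[::-1]))-90; b=np.degrees(np.arctan2(*(b2-f2)[::-1]));print(a,b)
th=np.radians((a+b)/2);ex=np.array([np.cos(th),np.sin(th)]);ey=np.array([-ex[1],ex[0]])
C=((f1+f2)/2+ex*.08+(f1+b2)/2)/2
print("C",C,np.degrees(th),"front",C-.08*ex)
L=lambda p:np.round([(p-C)@ex,(p-C)@ey],4)
print("coast",P(343,225,.06),L(P(343,225,.06)))
for z in(.003,.02,.024):print("dark",P(358,302,z),L(P(358,302,z)))
print(L(np.array([.6796,.2156])))
go(.46,-.3,.24,-130)
go(.51,.27,.2,-98,(.46,-.3,.24,-130))
E
```

```text
[0.59892467 0.2882719 ] [0.3762874  0.32029875] [0.39717543 0.47685633] 0.22492903992001592 0.15794488126724637
81.81403381659044 82.40043692633974
C [0.49832082 0.38304579] 82.1072353714651 front [0.48733526 0.30380365]
coast [0.52866826 0.34013201] [-0.0383 -0.036 ]
dark [0.49802935 0.33796466] [-0.0447 -0.0059]
dark [0.49640111 0.33637682] [-0.0465 -0.0045]
dark [0.49601799 0.33600321] [-0.0469 -0.0042]
[-0.141  -0.2026]
from [ 0.1966 -0.6453  0.2257] -163.06 -> [-0.7052  0.5071 -0.0286] turn -0.3846 len mm 434.5 deg -33.1
from [ 0.46 -0.3   0.24] -130 -> [-0.9376  0.6562  0.08  ] turn -0.3723 len mm 573.6 deg -32
```

play_rows:
  rows:
    - [[0, -0.5, 0.36, -0.03, -0.3], [0, -0.5, 0.36, -0.03, -0.3], [0, -0.5, 0.36, -0.03, -0.3], [0, -0.5, 0.36, -0.03, -0.3], [0, -0.5, 0.36, -0.03, -0.3], [0, -0.5, 0.36, -0.03, -0.3], [0, -0.5, 0.36, -0.03, -0.3], [0, -0.5, 0.36, -0.03, -0.3]]

```text
time_s: 0.77
tcp_pos: [0.3855, -0.3974, 0.2418]
eef_rot: [-180.0, 0.0, -137.1]
contact_force: [0.0, -0.9, 0.7]
gripper_width: 0.0876
gripper_force: 0.0
```

Run:
```python
from h import *
go(.50,0,.22,-110)
go(.51,.27,.2,-98,(.50,0,.22,-110))
```

```text
from [ 0.3855 -0.3974  0.2418] -137.15 -> [-0.7085  0.4268  0.0437] turn -0.3158 len mm 414.1 deg -27.1
from [0.5  0.   0.22] -110 -> [-0.5143  0.1659  0.04  ] turn -0.1396 len mm 270.9 deg -12
```

play_rows:
  rows:
    - [[0, -0.55, 0.33, 0.03, -0.31], [0, -0.55, 0.33, 0.03, -0.31], [0, -0.55, 0.33, 0.03, -0.31], [0, -0.55, 0.33, 0.03, -0.31], [0, -0.55, 0.33, 0.03, -0.31], [0, -0.55, 0.33, 0.03, -0.31], [0, -0.55, 0.33, 0.03, -0.31], [0, -0.55, 0.33, 0.03, -0.31]]

```text
time_s: 1.43
tcp_pos: [0.4736, -0.0899, 0.2264]
eef_rot: [-180.0, 0.0, -110.6]
contact_force: [0.9, -1.0, 0.3]
gripper_width: 0.0874
gripper_force: 0.0
```

Run:
```python
from h import *
go(.50,.24,.2,-98)
```

```text
from [ 0.4736 -0.0899  0.2264] -110.56 -> [-0.6364  0.1824  0.0529] turn -0.1462 len mm 332.0 deg -12.6
```

play_rows:
  rows:
    - [[0, -0.6, 0.18, 0.05, -0.14], [0, -0.6, 0.18, 0.05, -0.14], [0, -0.6, 0.18, 0.05, -0.14], [0, -0.6, 0.18, 0.05, -0.14], [0, -0.6, 0.18, 0.05, -0.14], [0, -0.6, 0.18, 0.05, -0.14], [0, -0.6, 0.18, 0.05, -0.14], [0, -0.6, 0.18, 0.05, -0.14]]

```text
time_s: 2.1
tcp_pos: [0.4947, 0.2233, 0.2009]
eef_rot: [180.0, -0.0, -98.5]
contact_force: [0.6, -0.7, 0.3]
gripper_width: 0.0875
gripper_force: 0.0
```

Run:
```python
from h import *
i=r.camera_info("wrist"); np.save('pics/i1.npy',i)
snap("wrist","w1.png")
```

```text
(no output)
```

View pics/w1.png

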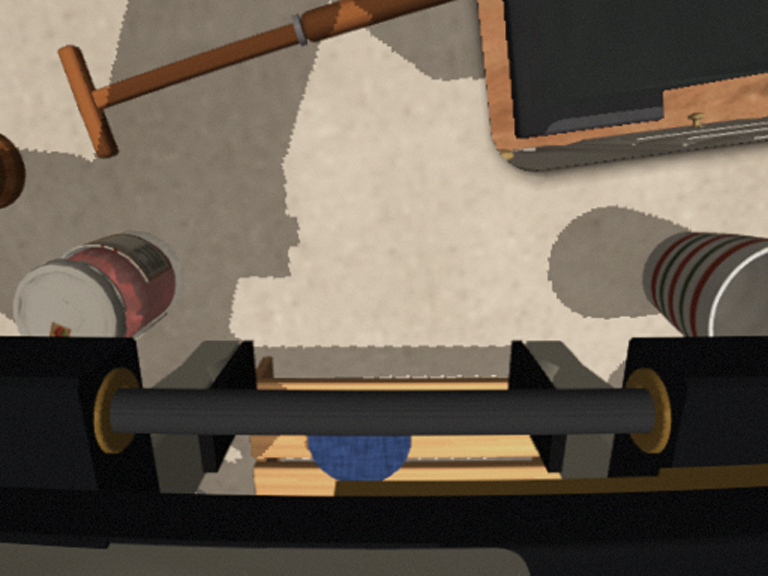

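The wrist view shows the riser at the bottom, partly hidden by the gripper, with the coaster at (358,450). The riser needs to be higher in the frame, so I'll shift forward.

play_rows:
  rows:
    - [[0, -0.22, 0, 0, 0], [0, -0.22, 0, 0, 0], [0, -0.22, 0, 0, 0], [0, -0.22, 0, 0, 0], [0, -0.22, 0, 0, 0], [0, -0.22, 0, 0, 0], [0, -0.22, 0, 0, 0], [0, -0.22, 0, 0, 0]]

```text
time_s: 2.82
tcp_pos: [0.5113, 0.3274, 0.2018]
eef_rot: [-180.0, 0.0, -98.6]
contact_force: [0.1, 0.6, 0.0]
gripper_width: 0.0878
gripper_force: 0.0
```

Run:
```python
from h import *
i=r.camera_info("wrist"); np.save('pics/i2.npy',i)
snap("wrist","w2.png",(100,40,420,260),2.4)
```

```text
(no output)
```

View pics/w2.png

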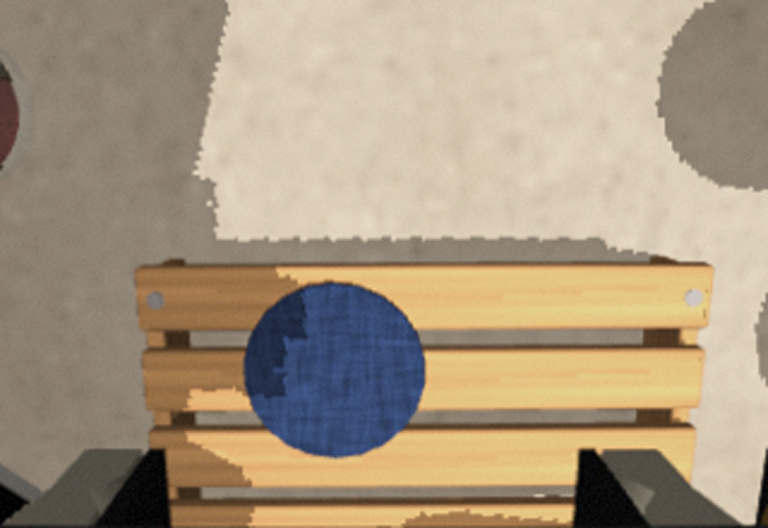

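The riser and coaster are clear: corners (137,267) and (712,263), coaster centre (335,369). The knob shows in no gap, so it's probably under the coaster. I'll look from the side.

play_rows:
  rows:
    - [[0, 0, 0.26, 0, 0], [0, 0, 0.26, 0, 0], [0, 0, 0.26, 0, 0], [0, 0, 0.26, 0, 0], [0, 0, 0.26, 0, 0], [0, 0, 0.26, 0, 0], [0, 0, 0.26, 0, 0], [0, 0, 0.26, 0, 0]]

```text
time_s: 3.53
tcp_pos: [0.3837, 0.3476, 0.2015]
eef_rot: [-180.0, -0.0, -98.7]
contact_force: [0.6, 0.6, 0.5]
gripper_width: 0.0875
gripper_force: 0.0
```

Run:
```python
from h import *
i=r.camera_info("wrist"); np.save('pics/i3.npy',i)
snap("wrist","w3.png",(0,80,260,260),2.9)
i=np.load('pics/i2.npy',allow_pickle=True).item()
Q=lambda u,v,z:px2w("wrist",100+u/2.4,40+v/2.4,z,i)[:2]
f1,f2=Q(137,267,.055),Q(712,263,.055)
print(f1,f2,np.linalg.norm(f1-f2),"coaster",Q(335,369,.06),np.degrees(np.arctan2(*(f2-f1)[::-1]))-90)
```

```text
[0.59621358 0.287404  ] [0.37713619 0.31910625] 0.22135929363573542 coaster [0.52723899 0.3376967 ] 81.76600040743341
```

View pics/w3.png

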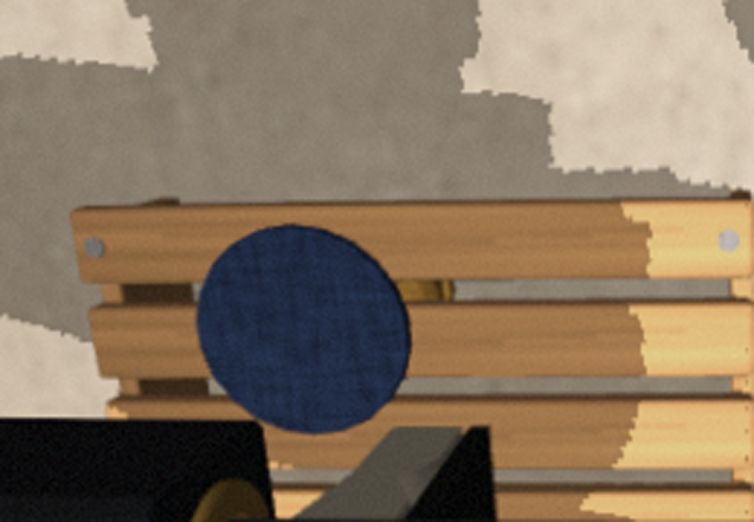

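The knob is in the front gap: brass from about (400,290) to (452,290), right beside the coaster. It isn't visible in the second gap.

Run:
```python
from h import *
C=np.array([.4975,.3832]);th=np.radians(82);ex=np.array([np.cos(th),np.sin(th)]);ey=np.array([-ex[1],ex[0]])
L=lambda p:np.round([(p-C)@ex,(p-C)@ey],4)
i=np.load('pics/i3.npy',allow_pickle=True).item()
Q=lambda u,v,z:px2w("wrist",u/2.9,80+v/2.9,z,i)[:2]
for u,v,z in[(440,280,.017),(440,300,.017),(440,290,.02),(453,290,.014),(453,290,.003),(453,282,.003),(453,300,.003)]:print(u,v,z,Q(u,v,z),L(Q(u,v,z)))
print("gap2 view",[L(Q(430,v,.02)) for v in(378,396)],"coast",L(Q(304,329,.06)),Q(304,329,.06))
T=lambda u,v,z:px2w("top",135+u/5,170+v/5,z)[:2]
print("top",[L(T(358,307,z)) for z in(.003,.02)],[L(T(u,302,.02)) for u in(350,366)], "gap2 top",[L(T(285,300,z))for z in(.003,.02)])
im=cv2.imread('pics/raw_top1.png');print(im[224:236,200:212].sum(2)//3)
i=np.array(r.camera_info("wrist")["pose"])[:3,3];print(i)
```

```text
440 280 0.017 [0.49227528 0.3370037 ] [-0.0465 -0.0013]
440 300 0.017 [0.49402847 0.34434485] [-0.039 -0.002]
440 290 0.02 [0.49209172 0.34008094] [-0.0435 -0.0006]
453 290 0.014 [0.48941    0.34199065] [-0.0419  0.0023]
453 290 0.003 [0.4931319 0.3441525] [-0.0393 -0.0011]
453 282 0.003 [0.49241568 0.34110246] [-0.0424 -0.0008]
453 300 0.003 [0.49403323 0.34798422] [-0.0354 -0.0015]
gap2 view [array([-0.0099, -0.0077]), array([-0.0028, -0.0084])] coast [-0.0407 -0.034 ] [0.52554843 0.3381409 ]
top [array([-0.0451, -0.0044]), array([-0.0469, -0.003 ])] [array([-0.0427, -0.0049]), array([-0.0504, -0.0059])] gap2 top [array([-0.0089, -0.0029]), array([-0.0113, -0.0016])]
[[105 102 104 105 105 106 105 105 105 103 103 102]
 [103  99 101 102 100 102 105 105 102 101 101 103]
 [100  99 102 102 102 101 105 104 101 100 104 112]
 [100 100 103 105 104 103 105 103 103 109 117 138]
 [103 102 104 107 104 103 104 106 121 133 143 164]
 [130 126 121 116 107  99  99 117 146 168 175 181]
 [170 167 157 144 120 100  95 113 157 181 187 187]
 [185 184 181 168 135 107 108 127 166 184 190 189]
 [186 187 186 178 150 132 134 144 170 185 188 188]
 [187 188 186 175 155 142 146 153 175 187 189 187]
 [188 188 185 168 149 147 152 165 181 189 190 188]
 [187 188 184 161 146 148 154 173 185 190 190 188]]
[0.37288288 0.27429838 0.35821994]
```

The brass's +y edge sits at riser y≈-0.001, giving a knob centre of about (-0.042, -0.015) in the riser frame. Next: refine the spreader pose and plan the grasp.

Run:
```python
from h import *
i=np.load('pics/i1.npy',allow_pickle=True).item()
Q=lambda u,v,z:px2w("wrist",u/1.5,v/1.5,z,i)[:2]
a,b=Q(298,29,.014),Q(91,102,.014)
e1,e2=Q(66,48,.014),Q(108,155,.014)
print("ferrule",a,"bar",b,"ends",e1,e2,np.linalg.norm(e1-e2),np.degrees(np.arctan2(*(b-a)[::-1])),np.degrees(np.arctan2(*(e2-e1)[::-1]))-90)
h=px2w("top",484/1.5,402/1.5,.015)[:2]
d=(b-h)/np.linalg.norm(b-h);print("len",np.linalg.norm(b-h),np.degrees(np.arctan2(d[1],d[0])),"grip",b-.181*d)
g=b-.181*d
go(g[0],g[1],.10,-173)
```

```text
ferrule [0.52562386 0.06974911] bar [0.6712409  0.09021789] ends [0.6792158  0.05384674] [0.66887538 0.12587169] 0.07276344024120744 8.001404862897001 8.169963300215954
len 0.2695211923179117 7.331287492700159 grip [0.49172059 0.06712116]
from [0.3837 0.3475 0.2014] -98.68 -> [ 0.5218 -0.2982  0.2027] turn 0.8647 len mm 317.1 deg 74.3
```

play_rows:
  rows:
    - [[0, 0.52, -0.3, 0.12, 0.855], [0, 0.52, -0.3, 0.12, 0.855], [0, 0.52, -0.3, 0.12, 0.855], [0, 0.52, -0.3, 0.12, 0.855], [0, 0.52, -0.3, 0.12, 0.855], [0, 0.52, -0.3, 0.12, 0.855], [0, 0.52, -0.3, 0.12, 0.855], [0, 0.52, -0.3, 0.12, 0.855]]

```text
time_s: 4.25
tcp_pos: [0.4928, 0.0637, 0.1401]
eef_rot: [-180.0, -0.1, -156.5]
contact_force: [0.4, -0.2, 0.7]
gripper_width: 0.0881
gripper_force: 0.0
```

Run:
```python
from h import *
go(.497,.067,.05,-172.3)
```

```text
from [0.4928 0.0637 0.1401] -156.46 -> [-0.0103  0.0027  0.1801] turn 0.1843 len mm 90.2 deg 15.8
```

play_rows:
  rows:
    - [[0, -0.01, 0.003, 0.17, 0.184], [0, -0.01, 0.003, 0.17, 0.184], [0, -0.01, 0.003, 0.17, 0.184], [0, -0.01, 0.003, 0.17, 0.184], [0, -0.01, 0.003, 0.17, 0.184], [0, -0.01, 0.003, 0.17, 0.184], [0, -0.01, 0.003, 0.17, 0.184], [0, -0.01, 0.003, 0.17, 0.184]]

```text
time_s: 4.92
tcp_pos: [0.497, 0.0722, 0.0578]
eef_rot: [180.0, 0.1, -171.7]
contact_force: [-0.3, 0.6, 0.3]
gripper_width: 0.0874
gripper_force: 0.0
```

Run:
```python
from h import *
snap("wrist","w4.png")
go(.497,.067,.005,-172.3)
for x in(-.1,0,.025,.175):
    d=np.radians(7.7);print(x,w2px("wrist",[.497+x*np.cos(d),.067+x*np.sin(d),.014])*1.5)
```

```text
from [0.4968 0.0722 0.0576] -171.66 -> [ 0.0011 -0.0103  0.1053] turn 0.0075 len mm 52.9 deg 0.6
-0.1 [374.01319184  71.01775228]
0 [372.51217701 322.63332782]
0.025 [372.23495829 376.19013135]
0.175 [371.15065263 627.34335622]
```

View pics/w4.png

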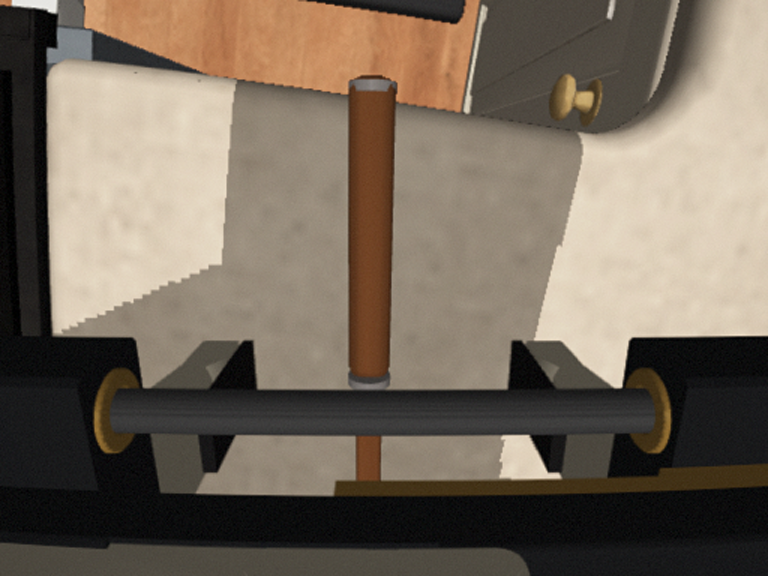

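The handle runs straight down column 372, with its end at row 80 and the ferrule at row 380. That puts the grip point at about (0.4998, 0.0675). Now descend and grasp.

play_rows:
  rows:
    - [[0, -0.004, -0.01, 0.05, 0.005], [0, -0.004, -0.01, 0.08, 0.005], [0, -0.004, -0.01, 0.105, 0.005], [0, -0.004, -0.01, 0.105, 0.005], [0.5, -0.004, -0.01, 0.105, 0.005], [1, -0.004, -0.01, 0.105, 0.005], [1, -0.004, -0.01, 0.105, 0.005], [1, -0.004, -0.01, 0.105, 0.005]]
  squeeze: 30

```text
time_s: 5.63
tcp_pos: [0.4995, 0.0675, 0.005]
eef_rot: [180.0, 0.1, -172.1]
contact_force: [-0.5, -1.0, -0.3]
gripper_width: 0.0663
gripper_force: 0.0
```

play_rows:
  rows:
    - [[1, 0, 0, 0, 0], [1, 0, 0, 0, 0], [1, 0, 0, 0, 0], [1, 0, 0, 0, 0], [1, 0, 0, -0.02, 0], [1, 0, 0, -0.04, 0], [1, 0, 0, -0.06, 0], [1, 0, 0, -0.06, 0]]

```text
time_s: 6.3
tcp_pos: [0.5, 0.0676, 0.0357]
eef_rot: [180.0, 0.1, -172.1]
contact_force: [0.5, 0.2, 0.2]
gripper_width: 0.0134
gripper_force: 0.0
```

Run:
```python
from h import *
s=r.get_state();print(s["tcp_pos"],s["eef_rot"],s["gripper_width"],s["gripper_force"])
go(.45,-.03,.045,-98)
```

```text
[0.49999531 0.06759416 0.03567081] [ 1.79960475e+02  1.49251317e-01 -1.72106388e+02] 0.013414671711330017 0.0
from [0.5    0.0676 0.0357] -172.11 -> [ 0.1258 -0.1796 -0.0187] turn -0.8623 len mm 110.1 deg -74.1
```

The fingers hadn't closed before the lift, so there's no grip. Redoing it with a longer wait.

play_rows:
  rows:
    - [[0, 0, 0, 0, 0], [0, 0, 0, 0, 0], [0, 0, 0, 0, 0], [0, 0, 0, 0, 0], [0, 0, 0, 0, 0], [0, 0, 0, 0, 0], [0, 0, 0, 0, 0], [0, 0, 0, 0, 0]]

```text
time_s: 6.97
tcp_pos: [0.4989, 0.0671, 0.034]
eef_rot: [-180.0, -0.0, -172.1]
contact_force: [-0.1, 0.0, 0.1]
gripper_width: 0.061
gripper_force: 0.0
```

play_rows:
  rows:
    - [[0, 0, 0, 0.03, 0], [0, 0, 0, 0.062, 0], [0.6, 0, 0, 0.062, 0], [1, 0, 0, 0.062, 0], [1, 0, 0, 0.062, 0], [1, 0, 0, 0.062, 0], [1, 0, 0, 0.062, 0], [1, 0, 0, 0.062, 0]]

```text
time_s: 7.63
tcp_pos: [0.4993, 0.0673, 0.0037]
eef_rot: [180.0, 0.1, -172.1]
contact_force: [0.2, -0.1, -0.1]
gripper_width: 0.0452
gripper_force: 0.0
```

play_rows:
  rows:
    - [[1, 0, 0, 0, 0], [1, 0, 0, 0, 0], [1, 0, 0, 0, 0], [1, 0, 0, 0, 0], [1, 0, 0, 0, 0], [1, 0, 0, 0, 0], [1, 0, 0, 0, 0], [1, 0, 0, 0, 0]]

```text
time_s: 8.3
tcp_pos: [0.4989, 0.0671, 0.0031]
eef_rot: [-180.0, 0.0, -172.1]
contact_force: [-1.0, 0.1, 1.8]
gripper_width: 0.0183
gripper_force: 30.0
```

play_rows:
  rows:
    - [[1, 0, 0, -0.04, 0], [1, 0, 0, -0.08, 0], [1, 0.06, -0.08, -0.08, -0.2], [1, 0.12, -0.18, -0.08, -0.5], [1, 0.12, -0.18, -0.08, -0.85], [1, 0.12, -0.18, -0.08, -0.85], [1, 0.12, -0.18, -0.08, -0.85], [1, 0.12, -0.18, -0.08, -0.85]]

```text
time_s: 8.97
tcp_pos: [0.4514, -0.0309, 0.0431]
eef_rot: [180.0, 0.0, -129.1]
contact_force: [0.2, -0.2, -1.0]
gripper_width: 0.0175
gripper_force: 30.0
```

```bash
cat >> h.py <<'E'
C=np.array([.4975,.3832]);th=np.radians(82);ex=np.array([np.cos(th),np.sin(th)]);ey=np.array([-ex[1],ex[0]])
L=lambda p:np.round([(np.array(p)[:2]-C)@ex,(np.array(p)[:2]-C)@ey],4)
W=lambda x,y:C+x*ex+y*ey
E
python3 - <<'E'
from h import *
p=W(-.14-.181,.048);print(p)   # bar just in front
go(*p,.0045+.01,-98)
E
```

```text
[0.40529257 0.07200426]
from [ 0.4514 -0.0309  0.0431] -129.07 -> [-0.1016  0.2013  0.0572] turn -0.3615 len mm 116.3 deg -31.1
```

play_rows:
  rows:
    - [[1, -0.02, 0.02, 0, -0.1], [1, -0.05, 0.08, 0, -0.2], [1, -0.08, 0.14, 0, -0.3], [1, -0.1, 0.18, 0.02, -0.36], [1, -0.11, 0.2, 0.04, -0.36], [1, -0.11, 0.2, 0.055, -0.36], [1, -0.11, 0.2, 0.055, -0.36], [1, -0.11, 0.2, 0.055, -0.36]]

```text
time_s: 9.63
tcp_pos: [0.4091, 0.0752, 0.0153]
eef_rot: [179.9, -0.1, -98.5]
contact_force: [-0.8, -0.5, -0.4]
gripper_width: 0.0179
gripper_force: 30.0
```

Run:
```python
from h import *
s=r.get_state();p=np.array(s["tcp_pos"]);y=s["eef_rot"][2];print(p,y,s["gripper_width"],"head L",L(p[:2]-.181*np.array([np.cos(np.radians(y)),np.sin(np.radians(y))])))
i=r.camera_info("wrist");snap("top","t2.png",(130,120,330,290),3.5)
go(*W(.005-.181,.048),.0055,-98)
```

```text
[0.4091135  0.07523793 0.01526703] -98.46868998259794 0.017895292569764003 head L [-0.1363  0.0432]
from [0.4094 0.0752 0.0156] -98.49 -> [-0.2825  0.0098  0.0201] turn -0.0058 len mm 141.7 deg -0.5
```

View pics/t2.png

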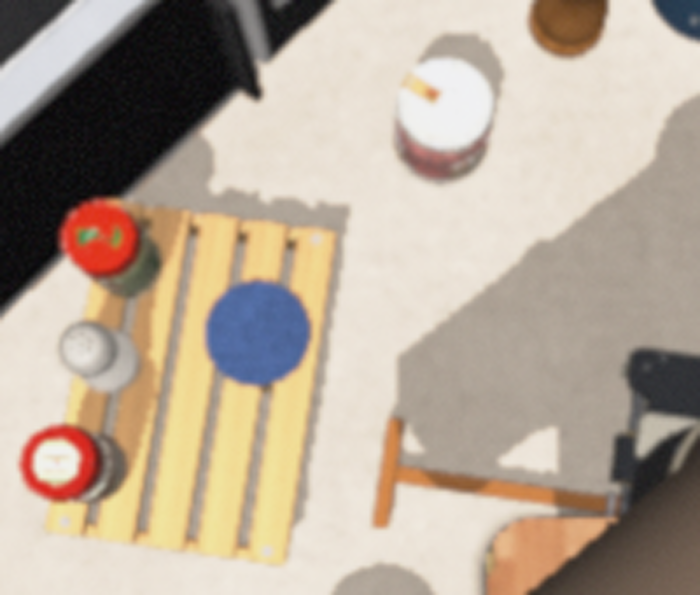

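The spreader is held in front of the riser: bar ends at (394,418) and (381,525), roughly parallel to the front edge, with the bar's upper end level with the coaster's lower edge.

Run:
```python
from h import *
for u,v in[(388,471),(394,418),(381,525)]: print(L(px2w("top",130+u/3.5,120+v/3.5,.025)))
print("front edge",L(px2w("top",130+335/3.5,120+232/3.5,.055)),L(px2w("top",130+285/3.5,120+563/3.5,.055)))
print("coast",L(px2w("top",130+258/3.5,120+332/3.5,.06)))
```

```text
[-0.1368  0.0412]
[-0.136   0.0049]
[-0.1371  0.0778]
front edge [-0.0793 -0.1129] [-0.0786  0.1101]
coast [-0.0385 -0.0372]
```

play_rows:
  rows:
    - [[1, 0, 0.014, 0.01, -0.006], [1, -0.03, 0.014, 0.021, -0.006], [1, -0.08, 0.014, 0.021, -0.006], [1, -0.13, 0.014, 0.021, -0.006], [1, -0.18, 0.014, 0.021, -0.006], [1, -0.23, 0.014, 0.021, -0.006], [1, -0.27, 0.014, 0.021, -0.006], [1, -0.285, 0.014, 0.021, -0.006]]

```text
time_s: 10.35
tcp_pos: [0.4243, 0.2201, 0.0053]
eef_rot: [-179.9, 0.1, -97.9]
contact_force: [0.7, 0.4, -0.4]
gripper_width: 0.0181
gripper_force: 30.0
```

```bash
cat >> h.py <<'E'
def head():
    s=r.get_state();p=np.array(s["tcp_pos"]);y=s["eef_rot"][2]
    print(np.round(p,4),round(y,2),"F",np.round(s["contact_force"],1),round(s["gripper_width"],4),"head L",L(p[:2]-.181*np.array([np.cos(np.radians(y)),np.sin(np.radians(y))])))
E
python3 - <<'E'
from h import *
head(); snap("top","t3.png",(130,150,300,290),4)
go(*W(.005-.181,.011),.0045,-98)
E
```

```text
[0.4243 0.2201 0.0053] -97.86 F [ 0.7  0.4 -0.4] 0.0181 head L [0.0093 0.0503]
from [0.4242 0.2201 0.0052] -97.83 -> [ 0.0089 -0.0777  0.0013] turn 0.0019 len mm 39.1 deg 0.2
```

View pics/t3.png

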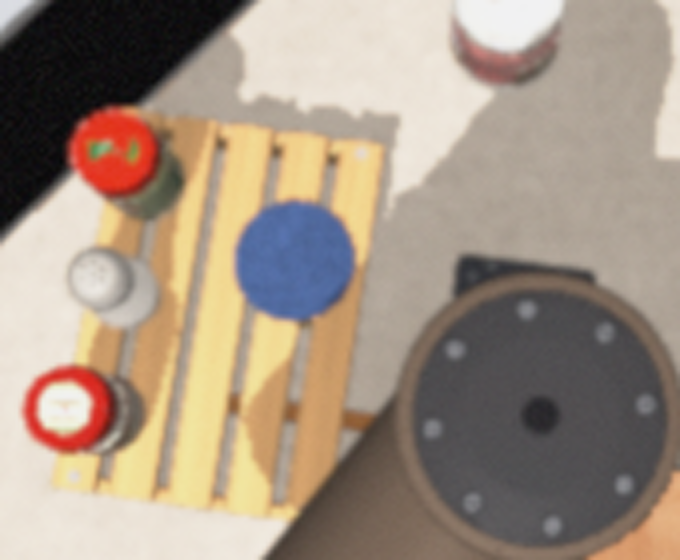

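The shaft shows in the gaps at (290,413) and (235,405), so the bar is in beside the knob. Shift sideways behind the knob, then pull.

play_rows:
  rows:
    - [[1, 0, -0.012, 0.001, 0], [1, 0, -0.024, 0.001, 0], [1, 0, -0.036, 0.001, 0], [1, 0, -0.048, 0.001, 0], [1, 0, -0.06, 0.001, 0], [1, 0, -0.072, 0.001, 0], [1, 0, -0.076, 0.001, 0], [1, 0, -0.076, 0.001, 0]]

```text
time_s: 11.07
tcp_pos: [0.4615, 0.2122, 0.0045]
eef_rot: [-180.0, 0.0, -98.0]
contact_force: [0.5, -0.0, -0.6]
gripper_width: 0.0177
gripper_force: 30.0
```

Run:
```python
from h import *
head()
go(*W(-.15-.181,.011),.0045,-98)
```

```text
[0.4615 0.2122 0.0045] -97.95 F [ 0.5 -0.  -0.6] 0.0177 head L [0.0066 0.012 ]
from [0.4615 0.2122 0.0045] -97.95 -> [ 0.3133 -0.0014 -0.    ] turn 0.0006 len mm 156.6 deg 0.0
```

Pull slowly, about 13 mm per row (0.16 m/s) at most.

play_rows:
  rows:
    - [[1, 0.01, 0, 0, 0], [1, 0.02, 0, 0, 0], [1, 0.035, 0, 0, 0], [1, 0.05, 0, 0, 0], [1, 0.065, 0, 0, 0], [1, 0.08, 0, 0, 0], [1, 0.095, 0, 0, 0], [1, 0.11, 0, 0, 0]]

```text
time_s: 11.73
tcp_pos: [0.4532, 0.1572, 0.0047]
eef_rot: [-180.0, 0.0, -97.9]
contact_force: [0.0, -0.1, -0.9]
gripper_width: 0.0176
gripper_force: 30.0
```

play_rows:
  rows:
    - [[1, 0.015, 0, 0, 0], [1, 0.03, 0, 0, 0], [1, 0.045, 0, 0, 0], [1, 0.06, 0, 0, 0], [1, 0.075, 0, 0, 0], [1, 0.09, 0, 0, 0], [1, 0.105, 0, 0, 0], [1, 0.11, 0, 0, 0]]

```text
time_s: 12.4
tcp_pos: [0.4453, 0.1023, 0.0045]
eef_rot: [180.0, -0.0, -97.9]
contact_force: [-0.1, 0.4, -2.4]
gripper_width: 0.018
gripper_force: 30.0
```

play_rows:
  rows:
    - [[1, 0.015, 0, 0, 0], [1, 0.03, 0, 0, 0], [1, 0.045, 0, 0, 0], [1, 0.06, 0, 0, 0], [1, 0.075, 0, 0, 0], [1, 0.085, 0, 0, 0], [1, 0.09, 0, 0, 0], [1, 0.09, 0, 0, 0]]

```text
time_s: 13.07
tcp_pos: [0.4394, 0.0583, 0.0046]
eef_rot: [180.0, -0.0, -97.9]
contact_force: [-0.1, -0.1, -0.6]
gripper_width: 0.0178
gripper_force: 30.0
```

Run:
```python
from h import *
head(); np.save('pics/i5.npy',r.camera_info("wrist"))
snap("top","t4.png",(130,150,300,290),4)
```

```text
[0.4394 0.0583 0.0046] -97.94 F [-0.1 -0.1 -0.6] 0.0178 head L [-0.1488  0.0125]
```

View pics/t4.png

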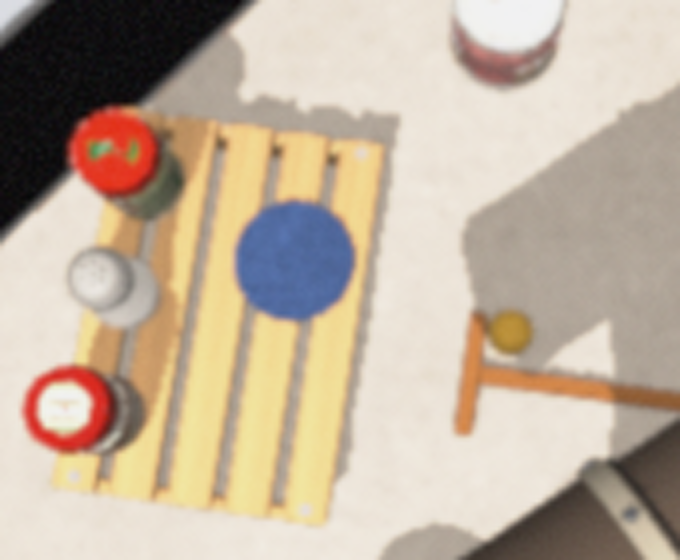

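The top view shows the knob standing clear at (511,331) in front of the bar, about 20 mm from the shaft. Next: release forward, lift, and put the spreader back where it lay.

play_rows:
  rows:
    - [[1, -0.01, 0.002, 0, 0], [1, -0.02, 0.004, 0, 0], [1, -0.02, 0.006, 0, 0], [1, -0.02, 0.006, -0.04, 0], [1, -0.02, 0.006, -0.09, 0], [1, -0.02, 0.006, -0.13, 0], [1, -0.02, 0.006, -0.13, 0], [1, -0.02, 0.006, -0.13, 0]]

```text
time_s: 13.78
tcp_pos: [0.4386, 0.0701, 0.0705]
eef_rot: [-179.9, 0.1, -97.9]
contact_force: [-0.5, 0.5, -2.5]
gripper_width: 0.0178
gripper_force: 30.0
```

Run:
```python
from h import *
head()
k=px2w("top",130+511/4,150+331/4,.022)[:2];print("knob",k,L(k))
go(.46,.05,.07,-135)
go(.51,.06,.07,-172,(.46,.05,.07,-135))
```

```text
[0.4386 0.0701 0.0705] -97.86 F [-0.5  0.5 -2.5] 0.0178 head L [-0.1372  0.0152]
knob [0.48980476 0.21232328] [-0.1703 -0.0162]
from [0.4386 0.0701 0.0705] -97.86 -> [ 0.034  -0.0479  0.001 ] turn 0.4322 len mm 29.4 deg 37.1
from [0.46 0.05 0.07] -135 -> [-0.0849 -0.0566 -0.    ] turn 0.4305 len mm 51.0 deg 37
```

play_rows:
  rows:
    - [[1, 0.01, -0.01, 0, 0.08], [1, 0.02, -0.02, 0, 0.16], [1, 0.034, -0.03, 0, 0.24], [1, 0.034, -0.048, 0, 0.32], [1, 0.034, -0.048, 0, 0.4], [1, 0.034, -0.048, 0, 0.432], [1, 0.034, -0.048, 0, 0.432], [1, 0.034, -0.048, 0, 0.432]]

```text
time_s: 14.45
tcp_pos: [0.4588, 0.0489, 0.0687]
eef_rot: [180.0, -0.1, -134.9]
contact_force: [-0.2, -0.5, -1.7]
gripper_width: 0.0177
gripper_force: 30.0
```

play_rows:
  rows:
    - [[1, -0.01, -0.01, 0, 0.08], [1, -0.03, -0.02, 0, 0.16], [1, -0.05, -0.035, 0, 0.24], [1, -0.07, -0.05, 0, 0.32], [1, -0.085, -0.057, 0, 0.4], [1, -0.085, -0.057, 0, 0.43], [1, -0.085, -0.057, 0, 0.43], [1, -0.085, -0.057, 0, 0.43]]

```text
time_s: 15.12
tcp_pos: [0.5091, 0.0589, 0.069]
eef_rot: [-180.0, -0.1, -171.8]
contact_force: [-0.2, 0.1, -0.9]
gripper_width: 0.0177
gripper_force: 30.0
```

Run:
```python
from h import *
head()
s=r.get_state()["tcp_pos"];print((s[2]-.0035)/.5)
```

```text
[0.5091 0.0589 0.069 ] -171.79 F [-0.2  0.1 -0.9] 0.0177 head L [-0.269  -0.2304]
0.1309645454462522
```

play_rows:
  rows:
    - [[1, 0, 0, 0.04, 0], [1, 0, 0, 0.08, 0], [1, 0, 0, 0.11, 0], [1, 0, 0, 0.125, 0], [1, 0, 0, 0.13, 0], [1, 0, 0, 0.13, 0], [1, 0, 0, 0.13, 0], [0.6, 0, 0, 0.13, 0]]

```text
time_s: 15.78
tcp_pos: [0.5103, 0.0593, 0.0055]
eef_rot: [180.0, 0.1, -171.9]
contact_force: [-0.3, -0.1, -0.1]
gripper_width: 0.0206
gripper_force: 0.0
```

play_rows:
  rows:
    - [[0, 0, 0, 0, 0], [0, 0, 0, 0, 0], [0, 0, 0, 0, 0], [0, 0, 0, 0, 0], [0, 0, 0, 0, 0], [0, 0, 0, 0, 0], [0, 0, 0, 0, 0], [0, 0, 0, 0, 0]]

```text
time_s: 16.45
tcp_pos: [0.5096, 0.0589, 0.0045]
eef_rot: [-180.0, -0.0, -172.0]
contact_force: [0.0, -0.3, 0.2]
gripper_width: 0.0724
gripper_force: 0.0
```

play_rows:
  rows:
    - [[0, 0, 0, -0.05, 0], [0, 0, 0, -0.1, 0], [0, 0, 0, -0.15, 0], [0, 0, 0, -0.18, 0], [0, 0, 0, -0.18, -0.1], [0, 0, 0, -0.18, -0.2], [0, 0, 0, -0.18, -0.3], [0, 0, 0, -0.18, -0.4]]

```text
time_s: 17.12
tcp_pos: [0.5096, 0.059, 0.0947]
eef_rot: [180.0, 0.0, -143.0]
contact_force: [-0.0, 0.3, -0.4]
gripper_width: 0.0879
gripper_force: 0.0
```

Run:
```python
from h import *
head()
go(*W(-.19,-.016),.07,-98)
```

```text
[0.5096 0.059  0.0947] -142.99 F [-0.   0.3 -0.4] 0.0879 head L [-0.1914 -0.1851]
from [0.5096 0.059  0.0947] -142.99 -> [-0.1249  0.2411  0.0494] turn -0.5234 len mm 138.0 deg -45.0
```

Run:
```python
from h import *
im=np.array(r.capture("top")); h=cv2.cvtColor(im,cv2.COLOR_RGB2HSV)
m=cv2.inRange(h,(12,150,60),(32,255,230)); m[:, :235]=0; m[:215]=0; m[250:]=0; m[:,290:]=0
n,l,st,c=cv2.connectedComponentsWithStats(m)
for a,b in zip(st[1:],c[1:]):
    if a[4]>8: print(a,b,[L(px2w("top",*b,z)) for z in(.012,.022)],px2w("top",*b,.016))
# spreader check
m=cv2.inRange(h,(3,130,60),(14,255,230)); m[:,:280]=0;m[260:]=0
n,l,st,c=cv2.connectedComponentsWithStats(m); print([(a,b) for a,b in zip(st[1:],c[1:]) if a[4]>60])
```

```text
[(array([329,  46,  18,  12, 150], dtype=int32), array([337.33333333,  50.66      ])), (array([282,  95,  27,  40, 575], dtype=int32), array([294.98782609, 115.49391304])), (array([294, 152,  27,  35, 177], dtype=int32), array([308.02824859, 163.59887006]))]
```

Run:
```python
from h import *
o=cv2.imread('pics/raw_t4.png'); n=cv2.cvtColor(np.array(r.capture("top")),cv2.COLOR_RGB2BGR); cv2.imwrite('pics/raw_t5.png',n)
for im in(o,n):
    h=cv2.cvtColor(im,cv2.COLOR_BGR2HSV); print(h[232,250:268].tolist())
h=cv2.cvtColor(o,cv2.COLOR_BGR2HSV)
m=cv2.inRange(h,(15,140,60),(35,255,255));m[:,:245]=0;m[:220]=0;m[245:]=0;m[:,280:]=0
ys,xs=np.nonzero(m);print(len(xs),xs.mean(),ys.mean(),xs.min(),xs.max(),ys.min(),ys.max())
b=(xs.mean(),ys.mean());print([L(px2w("top",*b,z)) for z in(.014,.022)])
```

```text
[[13, 156, 175], [15, 135, 142], [18, 149, 147], [20, 165, 164], [20, 175, 178], [20, 174, 186], [20, 177, 186], [20, 176, 187], [20, 175, 186], [20, 175, 182], [20, 177, 177], [20, 171, 167], [19, 135, 164], [18, 71, 162], [17, 40, 167], [16, 35, 173], [15, 35, 174], [16, 35, 176]]
[[13, 69, 100], [13, 70, 102], [12, 67, 103], [12, 73, 105], [11, 65, 106], [14, 75, 105], [13, 73, 105], [11, 68, 108], [14, 71, 107], [13, 71, 108], [13, 71, 112], [13, 70, 109], [13, 69, 111], [14, 73, 112], [13, 68, 112], [14, 69, 115], [12, 69, 114], [13, 71, 115]]
72 257.0416666666667 232.70833333333334 252 261 228 237
[array([-0.1688, -0.0168]), array([-0.1686, -0.016 ])]
```

play_rows:
  rows:
    - [[0, -0.02, 0.03, 0, -0.08], [0, -0.04, 0.08, 0, -0.16], [0, -0.08, 0.14, 0, -0.24], [0, -0.11, 0.2, 0, -0.32], [0, -0.135, 0.26, 0.02, -0.4], [0, -0.135, 0.27, 0.04, -0.48], [0, -0.135, 0.27, 0.049, -0.523], [0, -0.135, 0.27, 0.049, -0.523]]

```text
time_s: 17.88
tcp_pos: [0.4821, 0.2078, 0.0688]
eef_rot: [179.9, -0.1, -98.4]
contact_force: [0.2, 0.4, 0.4]
gripper_width: 0.0878
gripper_force: 0.0
```

```bash
cat > k.py <<'E'
from h import *
def knob(zs=(.018,)):
    i=r.camera_info("wrist"); im=np.array(r.capture("wrist")); h=cv2.cvtColor(im,cv2.COLOR_RGB2HSV)
    cv2.imwrite('pics/raw_k.png',im[:,:,::-1])
    m=cv2.inRange(h,(15,140,40),(35,255,255));m[:,:160]=0;m[:,340:]=0;m[262:]=0
    n,l,st,c=cv2.connectedComponentsWithStats(m)
    for a,b in zip(st[1:],c[1:]):
        if a[4]>60: print(a,b,[(px2w("wrist",*b,z,i),L(px2w("wrist",*b,z,i))) for z in zs])
E
python3 - <<'E'
from k import *
head();knob()
go(*W(-.169,-.016),.07,-98)
E
```

```text
[0.4821 0.2078 0.0688] -98.39 F [0.2 0.4 0.4] 0.0878 head L [ 0.0052 -0.0104]
[ 225  195   40   45 1457] [244.88469458 217.01372684] [(array([0.4890069 , 0.20895697, 0.018     ]), array([-0.1737, -0.0158]))]
from [0.4827 0.2076 0.0695] -98.62 -> [-0.0141 -0.0124 -0.001 ] turn -0.0072 len mm 9.4 deg -0.6
```

play_rows:
  rows:
    - [[0, -0.013, -0.012, 0, -0.005], [0, -0.013, -0.012, 0.03, -0.005], [0, -0.013, -0.012, 0.07, -0.005], [0, -0.013, -0.012, 0.11, -0.005], [0, -0.013, -0.012, 0.13, -0.005], [0, -0.013, -0.012, 0.13, -0.005], [0.5, -0.013, -0.012, 0.13, -0.005], [1, -0.013, -0.012, 0.13, -0.005]]
  squeeze: 15

```text
time_s: 18.6
tcp_pos: [0.491, 0.2136, 0.0061]
eef_rot: [-179.9, 0.1, -98.0]
contact_force: [-0.5, -0.4, -0.2]
gripper_width: 0.0793
gripper_force: 0.0
```

play_rows:
  rows:
    - [[1, 0, 0, 0, 0], [1, 0, 0, 0, 0], [1, 0, 0, 0, 0], [1, 0, 0, 0, 0], [1, 0, 0, 0, 0], [1, 0, 0, 0, 0], [1, 0, 0, 0, 0], [1, 0, 0, 0, 0]]

```text
time_s: 19.27
tcp_pos: [0.49, 0.2131, 0.0051]
eef_rot: [180.0, -0.0, -98.0]
contact_force: [0.5, 0.4, 1.2]
gripper_width: 0.0269
gripper_force: 15.3
```

play_rows:
  rows:
    - [[1, 0, 0, 0, 0], [1, 0, 0, 0, 0], [1, 0, 0, 0, 0], [1, 0, 0, 0, 0], [1, 0, 0, 0, 0], [1, 0, 0, 0, 0], [1, 0, 0, 0, 0], [1, 0, 0, 0, 0]]

```text
time_s: 19.93
tcp_pos: [0.49, 0.2131, 0.005]
eef_rot: [180.0, -0.0, -98.0]
contact_force: [-0.3, 0.7, 1.3]
gripper_width: 0.0268
gripper_force: 15.0
```

play_rows:
  rows:
    - [[1, 0, 0, -0.03, 0], [1, 0, 0, -0.06, 0], [1, 0, 0, -0.1, 0], [1, 0, 0, -0.14, 0], [1, 0, 0, -0.18, 0], [1, 0, 0, -0.18, 0], [1, 0, 0, -0.18, 0], [1, 0, 0, -0.18, 0]]

```text
time_s: 20.6
tcp_pos: [0.4896, 0.2129, 0.0946]
eef_rot: [180.0, -0.0, -98.0]
contact_force: [-0.5, 0.4, -2.0]
gripper_width: 0.0271
gripper_force: 15.0
```

Run:
```python
from k import *
s=r.get_state();p=s["tcp_pos"];head();print("tcp L",L(p))
knob(zs=(p[2]-.005+.022,))
print("tcp px",w2px("wrist",[p[0],p[1],p[2]-.005+.022]))
o=cv2.imread('pics/raw_t5.png')
go(.527,.338,.095,-98)
```

```text
[0.4896 0.2129 0.0946] -97.97 F [-0.5  0.4 -2. ] 0.0271 head L [ 0.0112 -0.0158]
tcp L [-0.1697 -0.0159]
[ 226  217   58   43 2037] [254.7167403  240.74717722] [(array([0.48831589, 0.2017007 , 0.11156855]), array([-0.181 , -0.0162]))]
[185 246  12  16 141] [190.71631206 254.19148936] [(array([0.51854499, 0.20431623, 0.11156855]), array([-0.1742, -0.0457]))]
[313 246  12  16 139] [318.23021583 254.18705036] [(array([0.46020044, 0.21256993, 0.11156855]), array([-0.1742,  0.0132]))]
tcp px [254.94132898 263.77593053]
from [0.4894 0.2127 0.0942] -97.97 -> [-0.2586 -0.0396 -0.0017] turn 0.0003 len mm 130.8 deg 0.0
```

Run:
```python
from h import *
p=r.get_state()["tcp_pos"]; t=np.linspace(0,6.28,60)
for off in(0,-.005,-.01):
    P=[w2px("wrist",[p[0]+off*ex[0]+.014*np.cos(a),p[1]+off*ex[1]+.014*np.sin(a),p[2]-.005+z]) for z in(0,.006,.014,.02) for a in t]
    P=np.array(P);print(off,P.min(0),P.max(0))
h=cv2.cvtColor(cv2.imread('pics/raw_k.png'),cv2.COLOR_BGR2HSV);print(h[205:270:2,255].tolist())
```

```text
0 [225.57454991 218.17704387] [284.99299124 286.93540704]
-0.005 [225.29585931 208.98717168] [285.27753964 277.79450663]
-0.01 [225.01554506 199.64521558] [285.56366107 268.46810473]
[[20, 24, 244], [19, 26, 243], [21, 25, 242], [20, 23, 244], [20, 22, 244], [22, 26, 247], [17, 144, 101], [19, 178, 122], [19, 173, 180], [19, 170, 177], [19, 171, 177], [18, 175, 93], [18, 170, 108], [18, 174, 141], [19, 169, 160], [19, 172, 160], [19, 177, 161], [19, 173, 162], [19, 173, 171], [19, 169, 190], [19, 170, 181], [19, 174, 174], [18, 174, 173], [19, 170, 168], [19, 175, 168], [19, 173, 177], [19, 175, 185], [19, 175, 149], [15, 14, 36], [130, 20, 38], [0, 5, 51], [0, 0, 53], [160, 12, 64]]
```

The knob is centred in the grip and upright. Move over the coaster and set it down.

play_rows:
  rows:
    - [[1, -0.03, -0.005, 0, 0], [1, -0.08, -0.012, 0, 0], [1, -0.13, -0.02, 0, 0], [1, -0.18, -0.028, 0, 0], [1, -0.22, -0.035, 0, 0], [1, -0.25, -0.04, 0, 0], [1, -0.26, -0.04, 0, 0], [1, -0.26, -0.04, 0, 0]]

```text
time_s: 21.32
tcp_pos: [0.5276, 0.34, 0.0935]
eef_rot: [179.9, -0.1, -97.9]
contact_force: [-0.4, -0.1, -0.8]
gripper_width: 0.0265
gripper_force: 15.0
```

Run:
```python
from h import *
head();p=r.get_state()["tcp_pos"];print(L(p));go(*W(-.0395,-.036),.0655,-98)
i=r.camera_info("wrist");h=cv2.cvtColor(np.array(r.capture("wrist")),cv2.COLOR_RGB2HSV)
m=cv2.inRange(h,(105,100,20),(125,255,255));ys,xs=np.nonzero(m[150:262,150:360]);print(len(xs),xs.min()+150,xs.max()+150,ys.min()+150,ys.max()+150)
q=np.array([w2px("wrist",[.527+.036*np.cos(a),.338+.036*np.sin(a),.06]) for a in np.linspace(0,6.28,90)]);print(q.min(0),q.max(0))
```

```text
[0.5276 0.34   0.0935] -97.9 F [-0.4 -0.1 -0.8] 0.0265 head L [ 0.1424 -0.0355]
[-0.0386 -0.0358]
from [0.5276 0.34   0.0935] -97.9 -> [ 0.0018 -0.0004  0.0559] turn 0.0012 len mm 28.0 deg 0.1
5345 192 310 165 236
[196.09643399 163.59118197] [314.15307889 274.42723695]
```

play_rows:
  rows:
    - [[1, 0.002, -0.003, 0.015, 0], [1, 0.002, -0.003, 0.03, 0], [1, 0.002, -0.003, 0.042, 0], [1, 0.002, -0.003, 0.05, 0], [1, 0.002, -0.003, 0.055, 0], [1, 0.002, -0.003, 0.055, 0], [1, 0.002, -0.003, 0.055, 0], [1, 0.002, -0.003, 0.055, 0]]

```text
time_s: 22.03
tcp_pos: [0.5294, 0.3381, 0.0679]
eef_rot: [-180.0, 0.0, -97.9]
contact_force: [-0.1, 0.6, -1.1]
gripper_width: 0.0265
gripper_force: 15.0
```

Run:
```python
from h import *
head();print(r.get_state()["tcp_pos"])
```

```text
[0.5294 0.3381 0.0679] -97.95 F [-0.1  0.6 -1.1] 0.0265 head L [ 0.1407 -0.0377]
[0.52940272 0.3380657  0.06785435]
```

play_rows:
  rows:
    - [[1, 0, 0, 0.002, 0], [1, 0, 0, 0.004, 0], [1, 0, 0, 0.006, 0], [1, 0, 0, 0.006, 0], [1, 0, 0, 0.006, 0], [1, 0, 0, 0.006, 0], [1, 0, 0, 0.006, 0], [1, 0, 0, 0.006, 0]]

```text
time_s: 22.7
tcp_pos: [0.5293, 0.3381, 0.065]
eef_rot: [-180.0, 0.0, -97.9]
contact_force: [-2.4, -0.3, 5.8]
gripper_width: 0.0266
gripper_force: 15.0
```

Contact with the coaster (about 6 N up). Release, wait, and lift straight up.

play_rows:
  rows:
    - [[0.66, 0, 0, 0, 0], [0.6, 0, 0, 0, 0], [0.5, 0, 0, 0, 0], [0.3, 0, 0, 0, 0], [0, 0, 0, 0, 0], [0, 0, 0, 0, 0], [0, 0, 0, 0, 0], [0, 0, 0, 0, 0]]

```text
time_s: 23.37
tcp_pos: [0.5292, 0.3379, 0.0645]
eef_rot: [-180.0, -0.0, -98.0]
contact_force: [-0.6, -0.6, 0.8]
gripper_width: 0.0697
gripper_force: 0.0
```

play_rows:
  rows:
    - [[0, 0, 0, -0.02, 0], [0, 0, 0, -0.05, 0], [0, 0, 0, -0.1, 0], [0, 0, 0, -0.15, 0], [0, 0, 0, -0.2, 0], [0, 0, 0, -0.25, 0], [0, 0, 0, -0.26, 0], [0, 0, 0, -0.26, 0]]

```text
time_s: 24.03
tcp_pos: [0.5302, 0.3388, 0.198]
eef_rot: [-179.8, 0.2, -97.9]
contact_force: [0.2, -0.1, -1.0]
gripper_width: 0.0876
gripper_force: 0.0
```

Run:
```python
from k import *
head(); knob(zs=(.078,))
i=r.camera_info("wrist")
for c in([.5293,.338],):
    P=np.array([w2px("wrist",[c[0]+.014*np.cos(a),c[1]+.014*np.sin(a),.06+z],i) for z in(0,.006,.014,.02) for a in np.linspace(0,6.28,60)]);print("expect",P.min(0),P.max(0))
q=np.array([w2px("wrist",[.5293+.036*np.cos(a),.338+.036*np.sin(a),.06],i) for a in np.linspace(0,6.28,90)]);print(q.min(0),q.max(0))
h=cv2.cvtColor(cv2.imread('pics/raw_k.png'),cv2.COLOR_BGR2HSV)
m=cv2.inRange(h,(105,100,20),(125,255,255));ys,xs=np.nonzero(m[100:262,150:360]);print(xs.min()+150,xs.max()+150,ys.min()+100,ys.max()+100)
```

```text
[0.5302 0.3388 0.198 ] -97.94 F [ 0.2 -0.1 -1. ] 0.0876 head L [ 0.1416 -0.0384]
[241 164  31  35 847] [256.0377804 181.1133412] [(array([0.52891357, 0.33441009, 0.078     ]), array([-0.0439, -0.0379]))]
expect [238.52803451 166.47675554] [271.58355606 203.21806415]
[215.24795901 141.84227841] [294.83783778 219.05837918]
220 295 143 216
```

```bash
python3 -c "
from plant import r
print(r.close_job())"
```

```text
the job is handed in; nothing more can be done
None
```

The job is handed in: the spreader hooked the knob out, and the knob now stands upright near the centre of the coaster by the last wrist picture. The spreader is laid back on the worktop clear of the riser, though I took no picture of it after letting go. The verdict wasn't shown to me.

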